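Lock the drive clamp: line up the slotted disc and push the bar through

TASK

Lock the clamp jig that holds the drive: push one of the studs on the slotted locking disc round until the slot lines up with the bar, then push the bar by its upright thumb plate through the slot and the keeper until it is fully home against its stops. Do it by pushing only, without gripping the studs or the plate and without ramming the bar against the disc, and leave the tools and other things around the jig where they lie.

Things in the scene. Friction and masses are not known exactly. Their poses are not given: they have to be found in the camera images.
- jig: Drive clamp jig, fixed: aluminium plate 10 mm thick, 310 mm long (x = -162 to 148 mm), 90 mm wide, 124 mm at the drive's end. Origin: on the table under the disc's axis. x: the way the bar is pushed, towards the drive; z up. The bar lies between two guide rails (x = -145 to -34 mm, tops 27 mm above the table). The drive's clamp frame (x over 54 mm) is up to 29 mm high.
- disc: Slotted steel locking disc, 60 mm wide, top 28 mm above the table, turning about the jig's z axis. Origin: on its axis, 11 mm above the table. Its x axis runs along the slot (17 mm wide, right across): lined up when parallel to the jig's x, either way round; turn whichever way is nearer (starts 0.5 to 1.57 rad off). About 1.5 N at a stud turns it; it stays where left; no detent.
- stud_a (a point): Upright round steel stud, 12 mm thick, at the end of the wing on the disc's +y side, 34 mm from the disc's axis, square to the slot. It stands free from 33 to 60 mm above the table; this point is on its axis, 45 mm above the table. Wings: 28 to 33 mm above the table, out to radius 41 mm.
- stud_b (a point): The same stud on the opposite wing, on the disc's -y side.
- bar: Steel locking bar, 12 mm wide, 10 mm high, round nose 114 mm ahead of its origin; slides only along the jig's x (about 2 N moves it), and meets the disc's solid rim unless the slot is lined up. Origin: 15 mm above the table, below the middle of the thumb plate; axes as the jig's. In the jig's frame the origin is at x = -152 to -147 mm at the start, -54 mm when fully home.
- plate (a point): Middle of the bar's upright thumb plate, at the bar's tail: 8 mm thick along x, 44 mm wide along y, from 30 to 60 mm above the table; this point is 45 mm above the table. Pushed on its -x face.
- stops (a point): Midway between the two small stops on the rails' ends that the thumb plate meets when the bar is home; their faces are at this x, their tops 42 mm above the table.
- keeper (a point): Middle of the opening of the keeper, a steel loop between disc and drive, 10 mm thick along x, opening 17 mm wide, top 33 mm above the table; the nose ends 6 mm out of its far side.
- flux_jar: Bystander, loose, to be left alone: small round jar with a black lid, 39 mm wide, 31 mm tall. Origin: centre of its underside.
- wick_reel: Bystander, loose, to be left alone: small flat reel, 39 mm wide, 12 mm tall. Origin: centre of its underside.
- screwdriver: Bystander, loose, to be left alone: small screwdriver, 111 mm long, 13 mm thick. Origin: centre of its underside.
- glue_tube: Bystander, loose, to be left alone: white round tube, 90 mm long, 21 mm thick. Origin: centre of its underside.
- tweezers: Bystander, loose, to be left alone: metal tweezers, 120 mm long, 9 mm high. Origin: centre of its underside.
- power_bank: Bystander, loose, to be left alone: flat black power bank, 80 x 140 x 16 mm. Origin: centre of its underside.
- multimeter: Bystander, loose, to be left alone: hand multimeter, 157 x 77 x 49 mm. Origin: centre of its underside.

How it is judged:
By the outcome, as a careful person would: the job done as asked, in the order asked, and still so for the second after the job is handed in, with the robot touching nothing.
It also fails if it takes over 48 s, if anything falls off the work surface, if the arm or the gripper's body presses on something with over 40 N, if the wrist force passes 120 N, or if a joint passes its speed limit or range.

ROBOT

A 6-joint arm with a two-finger parallel gripper is mounted at the origin on a cart in front of the work surface, level with it; the furniture and walls round the work are solid. World frame = base frame: x ahead of the robot, y to its left, z up, the work surface at z = 0. Lengths are in m, angles in rad, forces in N, time in s.
With the tool pointing down it reaches from about 0.3 to 0.85 m from the base axis. Payload 4.2 kg.
Tool frame: the origin (TCP) lies midway between the tips of the shut fingers; the grasp point (between the pads) lies 19 mm behind it (r.pinch_z is the distance from the TCP to the grasp point, in m); z points along the fingers, y is the line along which they close (so a half turn about z gives the same grasp; the last joint's range is limited). The gripper opens to 91 mm and grips with 3 to 60 N. Pads are 32 mm wide; open, the fingers measure 118 mm over their backs; the gripper's body (76 mm by 178 mm) begins 60 mm behind the grasp point.
Start: joints at [1.156, 0.32, 1.565, -0, 1.257, -0.02], TCP at [0.221, 0.531, 0.214] pointing down, gripper open.
Joint ranges: [-3.11, 3.11], [-0.84, 2.01], [0.21, 2.61], [-1.34, 4.49], [0.05, 2.63], [-2.56, 2.56]. Speed limits (rad/s): [2.57, 2.57, 3.14, 3.14, 3.14, 3.14].

INTERFACE

Orientations are given as a unit quaternion [w, x, y, z].
In Python, from workcell import r gives the robot as it stands.
- The arm moves only by the tool carry_out, never from a script. Its argument "motion" is text: rows parted by semicolons, each of 7 numbers parted by spaces: the shift along the tool's x, y, z in mm, then the turn, a rotation vector about the tool's x, y, z in rad, then the gripper's target within -1 to 1 (shut at 1, half-way at 0, fully open at -1). A call has exactly 8 rows; each row shifts and turns the commanded pose from where the row before left it, along the tool's axes as they then stand; what a row does not reach is not made up. A row lasts 1/10 s, in which the tool goes at most 50 mm and 8.59 degrees, less where a joint would pass 70% of its speed; a pose out of reach is approached as far as the arm can. A call with a gripper value outside its range is refused whole. The fingers move at their own pace and stop on an object; "newtons" is the grip in N (left out, the last holds). Time passes only in rows, so rows that do not move let the fingers close, or fill a call up. It gives the time, the measured TCP pose, the force, the opening and the grip force at its end, in the units of the state.
- r.observe(): the state, without advancing time (a new reading comes with each control period).
- r.grab_frame(name): name is "scene" or "top"; returns a dict with "pixels" (480x640x3 uint8, red, green, blue), "z_map" (480x640 float32, m along the optical axis (not along the pixel's ray), 0 where there is no reading), "vfov" (degrees; the focal length in pixels is half the picture's height over the tangent of half this angle, whatever the lens; pixels are square), "cx", "cy" (the principal point, pixels), "dist_coeffs" ([k1, k2, p1, p2, k3] as OpenCV has them; the pictures are not rectified), "position" and "orientation" of the camera in the world. Camera axes: x right, y down, z forward; pixel columns grow to the right and rows downward; lengths in m; the calibration is good to about 2 mm. A picture is of the moment at which its call begins.
- r.hand_in(): hands the job in; it is judged then, once.
The state is a dict: "clock": time; "qpos": joint angles; "joint_vel": joint speeds; "joint_torque": joint torques, N m; "eef_pos": TCP position; "tcp_rot": TCP orientation; "ft_force": force on the tool from outside, world axes, zero at the start; "torque": the same for the moment, N m; "opening": opening from 0.0 (shut) to 1.0 (fully open); "grasp_force": force on a finger pad.
Only numpy, scipy, OpenCV 4.12 (cv2) and the standard library are available. Lean on these libraries where they do the work, as an engineer would, in place of code of your own. Each camera call takes 0.05 s, during which the arm holds its last target. There are 200 camera calls.

## Working session

There is one attempt and no reset: what is moved stays moved. The work goes in short steps, Python scripts to look and compute and a tool call to move; the robot and the scene stay as the last step left them, time stands still between calls to the robot, and variables do not carry over. Pictures are saved under pics/ and viewed, at most 10 in all, crops included, and the job is handed in when it is done.

Besides the shell and the picture viewer there is one more tool, called after ">>>" in YAML: its name, and indented under it one key for each argument. carry_out: Moves the arm, as the interface text tells. Its arguments: {"type":"object","properties":{"motion":{"type":"string"},"newtons":{"type":"number"}},"required":["motion"]}

```bash
mkdir -p pics; cat > h.py <<'E'
from workcell import r
import numpy as np, cv2
from scipy.spatial.transform import Rotation as R
def grab(n):
    f=r.grab_frame(n); np.savez('%s.npz'%n,**f); return f
def load(n): return dict(np.load('%s.npz'%n))
def cam(f):
    fl=240/np.tan(np.radians(float(f['vfov']))/2)
    K=np.array([[fl,0,float(f['cx'])],[0,fl,float(f['cy'])],[0,0,1]])
    q=np.array(f['orientation']); M=R.from_quat(q[[1,2,3,0]]).as_matrix()
    return K,M,np.array(f['position']),np.array(f['dist_coeffs'],float)
def at_z(f,px,z):
    K,M,p,d=cam(f); u=cv2.undistortPoints(np.array(px,float).reshape(-1,1,2),K,d)[:,0]
    v=np.c_[u,np.ones(len(u))]@M.T
    return p+v*((z-p[2])/v[:,2])[:,None]
def depth(f,px):
    K,M,p,d=cam(f); px=np.array(px,float).reshape(-1,2); u=cv2.undistortPoints(px.reshape(-1,1,2),K,d)[:,0]
    zz=np.array([f['z_map'][int(b),int(a)] for a,b in px])
    return p+(np.c_[u,np.ones(len(u))]*zz[:,None])@M.T
def proj(f,P):
    K,M,p,d=cam(f); return cv2.projectPoints((np.array(P)-p)@M,np.zeros(3),np.zeros(3),K,d)[0][:,0]
E
python3 - <<'E'
from h import *
for n in('scene','top'):
    f=grab(n); cv2.imwrite('pics/%s0.png'%n,f['pixels'][:,:,::-1]); print(n,f['position'],f['vfov'],f['dist_coeffs'],cam(f)[1][:,2])
s=r.observe();print(s['clock'],s['eef_pos'],s['tcp_rot'],s['opening'])
E
```

```text
scene [-0.70024687 -0.49331465  0.90020623] 42.23402960094134 [0.01169024 0.         0.         0.         0.        ] [ 0.76428295  0.38099361 -0.52030321]
top [0.38686479 0.11898417 1.6051852 ] 51.19599972887114 [-0.05001943  0.          0.          0.          0.        ] [ 0.08451081  0.00726914 -0.99639605]
0.1 [0.22097938 0.53036157 0.21321539] [-1.68361032e-04  1.96125839e-01  9.80578423e-01 -7.63254048e-04] 1.000063175633503
```

View pics/top0.png

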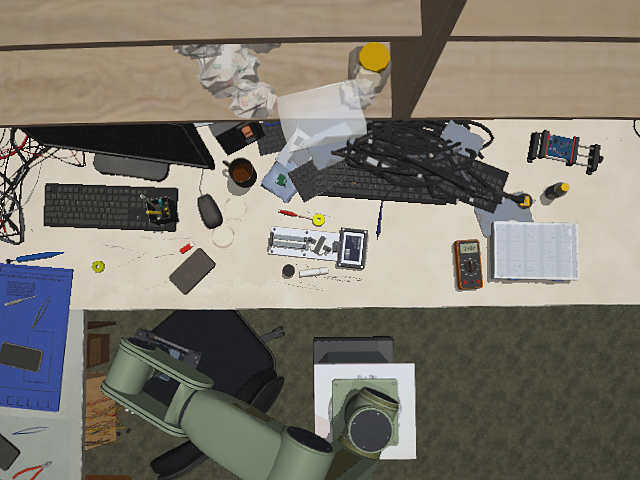

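View pics/scene0.png

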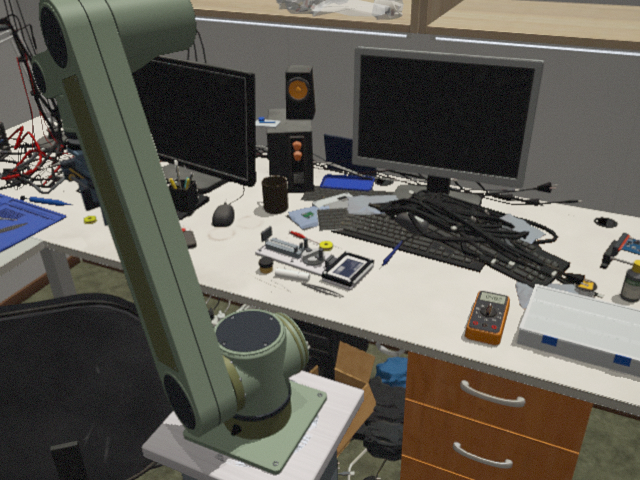

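The top view shows the jig at about (267–368, 225–270). The drive is on the right, the thumb plate on the left near (274, 240), and the disc near (320, 245). I'll enlarge it.

```bash
python3 - <<'E'
from h import *
for n,(a,b,c,d) in dict(top=(255,195,120,90),scene=(245,220,140,84)).items():
    f=load(n); k=800//c if n=='scene' else 6
    im=cv2.resize(f['pixels'][b:b+d,a:a+c,::-1],None,fx=k,fy=k,interpolation=cv2.INTER_CUBIC)
    for i in range(0,c,10): cv2.putText(im,str(a+i),(i*k,10),0,.35,(0,0,255)); cv2.line(im,(i*k,12),(i*k,18),(0,0,255))
    for i in range(0,d,10): cv2.putText(im,str(b+i),(0,i*k+4),0,.35,(0,0,255))
    cv2.imwrite('pics/%sc.png'%n,im); print(k)
E
```

```text
6
5
```

View pics/topc.png

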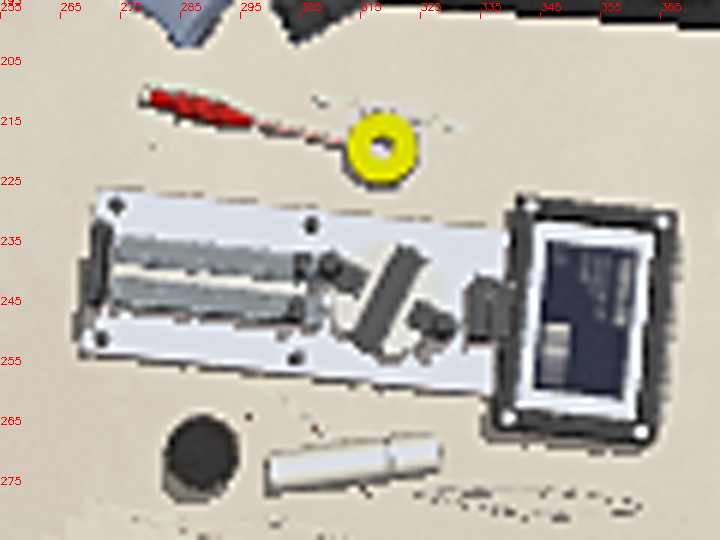

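View pics/scenec.png

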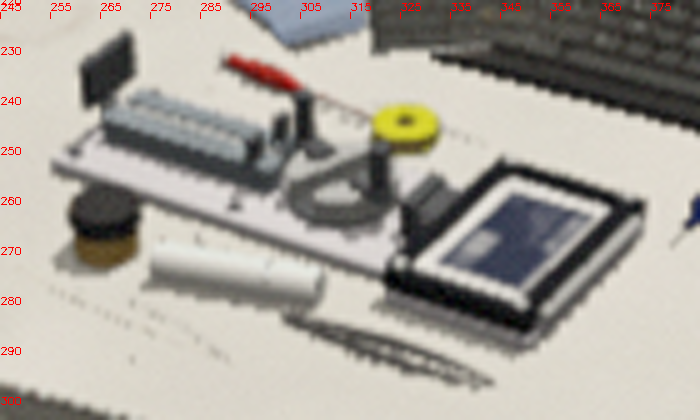

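The enlarged views show the slot as a dark strip running from crop (408,250) to (365,350). The stud tops are near (330,265) and (440,327), and the thumb plate is at (102,265). The flux jar and glue tube lie on the robot side, the screwdriver and reel on the far side. Next: positions.

```bash
python3 - <<'E'
from h import *
f=load('top')
def P(l,z): 
    a=np.array(l,float); return at_z(f,np.c_[255+(a[:,0]+.5)/6-.5,195+(a[:,1]+.5)/6-.5],z)
c=P([(97,190),(80,352),(508,232),(490,393)],.01)
print('corners',c.round(4),np.linalg.norm(c[0]-c[1]))
ax=(c[2]-c[0])+(c[3]-c[1]);print('yaw',np.arctan2(ax[1],ax[0]))
s=P([(330,262),(440,322)],.06);print('studs',s.round(4),np.linalg.norm(s[0]-s[1]),s.mean(0))
d=s[1]-s[0];print('stud dir',np.arctan2(d[1],d[0]))
sl=P([(408,250),(365,350)],.02);d=sl[1]-sl[0];print('slot',np.arctan2(d[1],d[0]),sl.mean(0))
print('plate',P([(102,220),(102,309),(102,265)],.06))
b=(c[0]+c[1])/2; u=ax/np.linalg.norm(ax); print('disc from left edge',b+.162*u)
# depth check: points by height
H,W=f['z_map'].shape
yy,xx=np.mgrid[225:270,265:372]; pts=depth(f,np.c_[xx.ravel(),yy.ravel()])
yaw=np.arctan2(u[1],u[0])
for lo,hi in((.05,.07),(.036,.048)):
    m=(pts[:,2]>lo)&(pts[:,2]<hi); print(lo); print(np.c_[xx.ravel()[m],yy.ravel()[m],(pts[m]*1000).round(0)])
m=(pts[:,2]<.03);print(np.histogram(pts[:,2],20))
E
```

```text
corners [[0.5893 0.2926 0.01  ]
 [0.5024 0.3018 0.01  ]
 [0.5644 0.073  0.01  ]
 [0.4784 0.0836 0.01  ]] 0.08731053165243671
yaw -1.681991364122319
studs [[0.5442 0.1666 0.06  ]
 [0.5125 0.1101 0.06  ]] 0.06478473242862588 [0.52832666 0.1383611  0.06      ]
stud dir -2.0816588693741425
slot 2.7277798104300315 [0.52774667 0.13806115 0.02      ]
plate [[0.56724031 0.28459315 0.06      ]
 [0.52096986 0.284629   0.06      ]
 [0.54381521 0.2846096  0.06      ]]
disc from left edge [0.52787159 0.13618959 0.01      ]
0.05
[[270. 232. 564. 289.  66.]
 [271. 232. 564. 286.  64.]
 [272. 232. 565. 283.  61.]
 [270. 233. 563. 290.  54.]
 [271. 233. 562. 287.  55.]
 [272. 233. 562. 283.  60.]
 [270. 234. 559. 290.  60.]
 [271. 234. 558. 286.  63.]
 [272. 234. 559. 284.  55.]
 [270. 235. 556. 290.  55.]
 [271. 235. 556. 287.  58.]
 [272. 235. 556. 284.  52.]
 [270. 236. 553. 290.  57.]
 [271. 236. 552. 286.  66.]
 [272. 236. 552. 283.  60.]
 [270. 237. 549. 289.  63.]
 [271. 237. 549. 286.  61.]
 [272. 237. 550. 284.  57.]
 [308. 237. 548. 172.  58.]
 [309. 237. 548. 168.  59.]
 [310. 237. 548. 16
[... 2395 characters left out ...]

 [326. 248. 515. 116.  39.]
 [334. 248. 515.  91.  36.]
 [325. 249. 512. 119.  39.]
 [326. 249. 512. 116.  37.]
 [334. 249. 512.  91.  37.]
 [330. 250. 508. 104.  45.]
 [290. 267. 457. 229.  38.]
 [284. 269. 450. 248.  38.]
 [290. 269. 450. 229.  36.]]
(array([4796,    0,    0,    0,    0,    0,    0,    0,    0,    0,    0,
          0,    0,    0,    0,    0,    0,    0,    0,   19]), array([-0.01272907,  0.06816665,  0.14906236,  0.22995807,  0.31085379,
        0.3917495 ,  0.47264521,  0.55354093,  0.63443664,  0.71533235,
        0.79622807,  0.87712378,  0.95801949,  1.03891521,  1.11981092,
        1.20070663,  1.28160235,  1.36249806,  1.44339377,  1.52428949,
        1.6051852 ]))
```

>>> carry_out:
  motion: "-43 -20 0 0 0 0 1;-43 -20 0 0 0 0 1;-43 -20 0 0 0 0 1;-43 -20 0 0 0 0 1;-43 -20 0 0 0 0 1;-43 -20 0 0 0 0 1;-43 -20 0 0 0 0 1;-43 -20 0 0 0 0 1"
  newtons: 20

```text
clock: 0.9
eef_pos: [0.478, 0.2491, 0.2137]
tcp_rot: [-0.0, 0.196, 0.981, -0.0]
ft_force: [0.4, 0.4, -0.8]
opening: 0.328
grasp_force: 0.0
```

>>> carry_out:
  motion: "0 0 0 0 0 -0.11 1;0 0 0 0 0 -0.11 1;0 0 0 0 0 -0.11 1;0 0 0 0 0 -0.11 1;0 0 0 0 0 -0.11 1;0 0 0 0 0 -0.11 1;0 0 0 0 0 -0.11 1;0 0 0 0 0 -0.11 1"

```text
clock: 1.7
eef_pos: [0.4769, 0.2506, 0.2135]
tcp_rot: [-0.0, -0.242, 0.97, -0.0]
ft_force: [-0.2, 0.8, 0.1]
opening: 0.001
grasp_force: 0.0
```

```bash
cat >> h.py <<'E'
C=np.array([.528,.137]); YAW=-1.682
U=np.array([np.cos(YAW),np.sin(YAW)]); V=np.array([-U[1],U[0]])
def jig(x,y): return C+x*U+y*V
def tojig(p): d=np.array(p)[:2]-C; return d@U,d@V
def to(xy,z,nyaw):
    "tool-frame shift (mm) and z turn to bring tcp to xy,z with tool -y facing world angle nyaw"
    s=r.observe(); q=np.array(s['tcp_rot']); M=R.from_quat(q[[1,2,3,0]]).as_matrix()
    sh=M.T@(np.array([*xy,z])-s['eef_pos'])*1000
    cur=np.arctan2(-M[1,1],-M[0,1]); print('clock',s['clock'],'jig',np.round(tojig(s['eef_pos']),4),'z',s['eef_pos'][2],'q6',s['qpos'][5],'F',s['ft_force'].round(1),'tilt',M[:,2].round(3))
    print('shift',sh.round(1),'turn about tool z',-(nyaw-cur),'n jig deg',np.degrees(cur-YAW))
E
python3 - <<'E'
from h import *
n=YAW+.6; N=np.array([np.cos(n),np.sin(n)])
to(np.array([.5437,.1672])-.027*N,.12,n)
E
```

```text
clock 1.7 jig [-0.1073 -0.0634] z 0.21350706955042567 q6 -1.5980375949339798 F [-0.2  0.8  0.1] tilt [-0.001 -0.    -1.   ]
shift [-19.8 -78.1  93.5] turn about tool z 0.000908877216541093 n jig deg 34.4295425364528
```

>>> carry_out:
  motion: "-7 -26 0 0 0 0 1;-7 -26 0 0 0 0 1;-6 -26 0 0 0 0 1;0 0 35 0 0 0 1;0 0 35 0 0 0 1;0 0 35 0 0 0 1;0 0 25 0 0 0 1;0 0 0 0 0 0 1"

```text
clock: 2.5
eef_pos: [0.5283, 0.1901, 0.0802]
tcp_rot: [-0.004, -0.24, 0.971, -0.0]
ft_force: [-1.2, -0.1, -0.3]
opening: 0.001
grasp_force: 0.0
```

```bash
python3 - <<'E'
from h import *
n=YAW+.6; N=np.array([np.cos(n),np.sin(n)])
to(np.array([.5437,.1672])-.027*N,.048,n)
f=grab('scene'); a,b,c,d,k=245,200,140,105,5
im=cv2.resize(f['pixels'][b:b+d,a:a+c,::-1],None,fx=k,fy=k,interpolation=cv2.INTER_CUBIC)
cv2.imwrite('pics/s2.png',im)
E
```

```text
clock 2.5 jig [-0.0528 -0.0056] z 0.08017852545544998 q6 -1.731064020532274 F [-1.2 -0.1 -0.3] tilt [-0.008 -0.003 -1.   ]
shift [-3.2 -0.5 32.2] turn about tool z -0.0037529028997784764 n jig deg 34.16244221076968
```

View pics/s2.png

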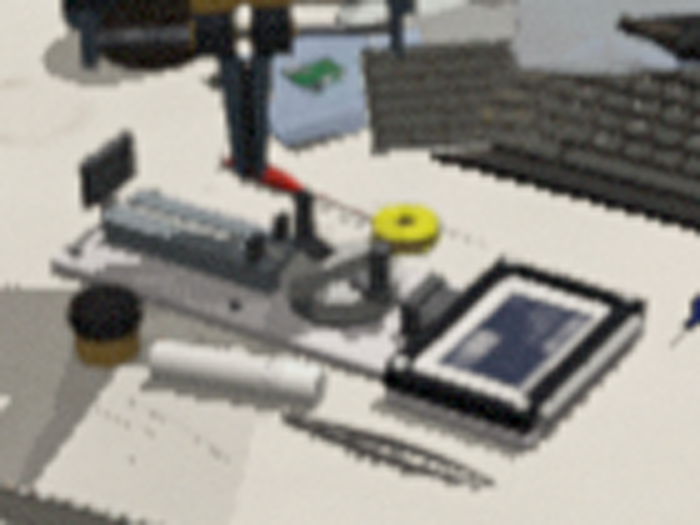

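The crop shows the shut fingertips at about (248,178), clear and up-left of stud_a at (305,215), as intended. Now I'll lower and feel for contact.

>>> carry_out:
  motion: "-3 0 16 0 0 0 1;0 0 16 0 0 0 1;0 0 0 0 0 0 1;0 -1.5 0 0 0 0 1;0 -1.5 0 0 0 0 1;0 -1.5 0 0 0 0 1;0 -1.5 0 0 0 0 1;0 0 0 0 0 0 1"

```text
clock: 3.35
eef_pos: [0.537, 0.1871, 0.0524]
tcp_rot: [0.0, -0.24, 0.971, 0.0]
ft_force: [-1.4, 0.3, 0.1]
opening: 0.005
grasp_force: 0.0
```

>>> carry_out:
  motion: "0 -1 0 0 0 0 1;0 -1 0 0 0 0 1;0 0 0 0 0 0 1;0 -1 0 0 0 0 1;0 -1 0 0 0 0 1;0 0 0 0 0 0 1;0 0 0 0 0 0 1;0 0 0 0 0 0 1"

```text
clock: 4.15
eef_pos: [0.5386, 0.1837, 0.052]
tcp_rot: [0.0, -0.24, 0.971, 0.0]
ft_force: [0.0, 0.4, 0.3]
opening: 0.005
grasp_force: 0.0
```

```bash
cat >> h.py <<'E'
def studs(f):
    pts=None
    yy,xx=np.mgrid[225:265,295:340]; p=depth(f,np.c_[xx.ravel(),yy.ravel()]); m=(p[:,2]>.05)&(p[:,2]<.07); return np.c_[xx.ravel()[m],yy.ravel()[m]],p[m]
E
python3 - <<'E'
from h import *
n=YAW+.6; N=np.array([np.cos(n),np.sin(n)])
to(np.array([.5437,.1672])-.0195*N,.048,n)
f=grab('scene'); a,b,c,d,k=265,205,80,60,10
im=cv2.resize(f['pixels'][b:b+d,a:a+c,::-1],None,fx=k,fy=k,interpolation=cv2.INTER_CUBIC)
cv2.imwrite('pics/s3.png',im)
E
```

```text
clock 4.15 jig [-0.0476  0.0053] z 0.051966831762421256 q6 -1.7476506607152151 F [0.  0.4 0.3] tilt [ 0.  0. -1.]
shift [3.2 2.5 4. ] turn about tool z -0.003561125089056816 n jig deg 34.173430269928296
```

View pics/s3.png

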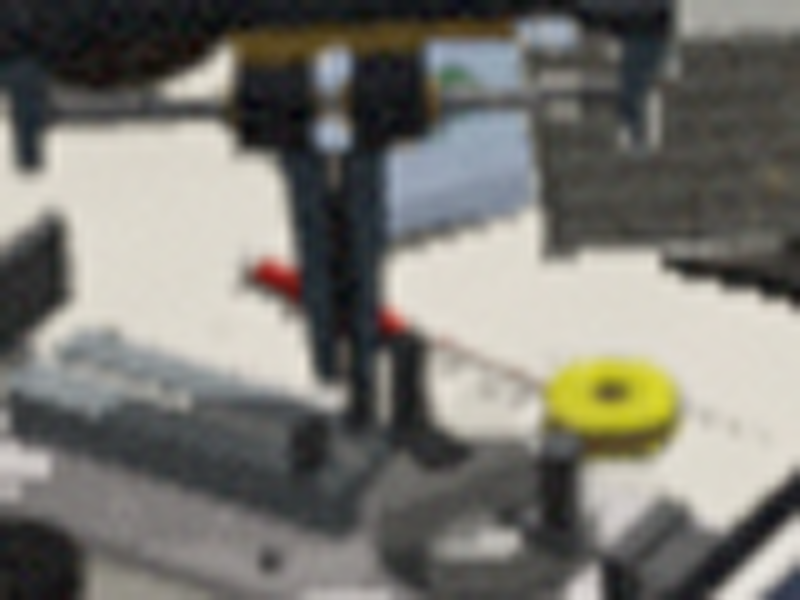

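The crop shows the fingertips at x≈318–375 and stud_a at 393–425, so a small gap remains. I'll lower 4 mm and creep forward.

>>> carry_out:
  motion: "3 0 4 0 0 0 1;0 -1 0 0 0 0 1;0 -1 0 0 0 0 1;0 -1 0 0 0 0 1;0 -1 0 0 0 0 1;0 0 0 0 0 0 1;0 0 0 0 0 0 1;0 0 0 0 0 0 1"

```text
clock: 5.0
eef_pos: [0.5381, 0.179, 0.0481]
tcp_rot: [0.0, -0.24, 0.971, 0.0]
ft_force: [0.9, 3.4, -0.1]
opening: 0.003
grasp_force: 1.4
```

>>> carry_out:
  motion: "0 -1 0 0 0 0 1;0 -1 0 0 0 0 1;0 0 0 0 0 0 1;0 0 0 0 0 0 1;0 -1 0 0 0 0 1;0 0 0 0 0 0 1;0 0 0 0 0 0 1;0 0 0 0 0 0 1"

```text
clock: 5.8
eef_pos: [0.5391, 0.1759, 0.0479]
tcp_rot: [-0.0, -0.24, 0.971, -0.0]
ft_force: [0.4, 2.3, 0.6]
opening: 0.007
grasp_force: 1.1
```

```bash
python3 - <<'E'
from h import *
n=YAW+.6; N=np.array([np.cos(n),np.sin(n)])
to(np.array([.5437,.1672])-.0135*N,.048,n)
f=grab('scene'); a,b,c,d,k=265,205,80,60,10
im=cv2.resize(f['pixels'][b:b+d,a:a+c,::-1],None,fx=k,fy=k,interpolation=cv2.INTER_CUBIC)
cv2.imwrite('pics/s4.png',im)
E
```

```text
clock 5.8 jig [-0.0399  0.0067] z 0.047924159163412146 q6 -1.7606876568503027 F [0.4 2.3 0.6] tilt [-0. -0. -1.]
shift [-0.   3.7 -0.1] turn about tool z -0.003549452667422459 n jig deg 34.17409905042464
```

Contact is confirmed at about 2–3 N, and the stud is moving. Next I follow its arc.

>>> carry_out:
  motion: "-1 -1.9 0 0 0 0 1;-0.9 -2 0 0 0 0 1;-0.8 -2 0 0 0 0 1;-0.6 -2.1 0 0 0 0 1;-0.5 -2.1 0 0 0 0 1;-0.4 -2.1 0 0 0 0 1;-0.2 -2.1 0 0 0 0 1;-0.1 -2.1 0 0 0 0 1"

```text
clock: 6.65
eef_pos: [0.5508, 0.1634, 0.0479]
tcp_rot: [-0.0, -0.24, 0.971, -0.0]
ft_force: [0.2, 1.8, 0.1]
opening: 0.007
grasp_force: 0.9
```

>>> carry_out:
  motion: "0 -2.1 0 0 0 0 1;0.2 -2.1 0 0 0 0 1;0.3 -2.1 0 0 0 0 1;0.4 -2.1 0 0 0 0 1;0.6 -2.1 0 0 0 0 1;0.7 -2 0 0 0 0 1;0 0 0 0 0 0 1;0 0 0 0 0 0 1"

```text
clock: 7.45
eef_pos: [0.5545, 0.1512, 0.0479]
tcp_rot: [-0.0, -0.24, 0.971, -0.0]
ft_force: [-0.9, -0.1, -0.7]
opening: 0.008
grasp_force: 0.1
```

```bash
python3 - <<'E'
from h import *
n=YAW+.6; to(C,.048,n)
f=grab('top'); a,b,c,d,k=285,215,60,50,10
im1=cv2.resize(f['pixels'][b:b+d,a:a+c,::-1],None,fx=6,fy=6,interpolation=cv2.INTER_CUBIC)
f=grab('scene'); a,b,c,d,k=280,215,70,50,6
im2=cv2.resize(f['pixels'][b:b+d,a:a+c,::-1],None,fx=6,fy=6,interpolation=cv2.INTER_CUBIC)
cv2.imwrite('pics/s5.png',np.hstack([im1,im2]))
E
```

```text
clock 7.45 jig [-0.017   0.0247] z 0.04789475110755724 q6 -1.8092777891031435 F [-0.9 -0.1 -0.7] tilt [-0.    -0.001 -1.   ]
shift [30.  -0.2 -0.1] turn about tool z -0.0034937881687244765 n jig deg 34.177288391268746
```

View pics/s5.png

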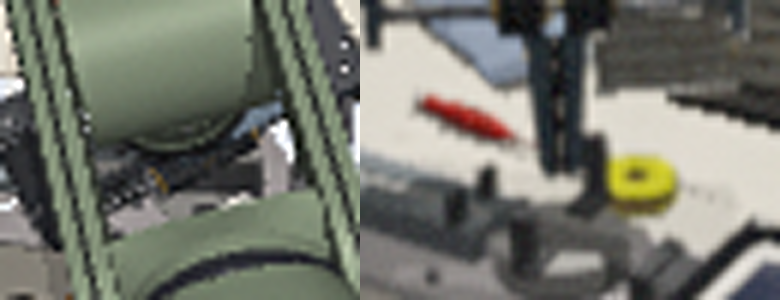

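The scene half shows stud_a's top at about scene pixel (319.2,237.8) and stud_b's top at (306.7,252). Comparing with projections:

```bash
python3 - <<'E'
from h import *
f=load('scene')
for t in (159,120,110,105,100,95,90,85):
    a=np.radians(t); P=[[*jig(s*.034*np.cos(a),s*.034*np.sin(a)),.06] for s in(1,-1)]; p=proj(f,P); print(t,p.round(1).tolist(),(p[0]-p[1]).round(1))
E
```

```text
159 [[305.5, 238.7], [321.0, 249.2]] [-15.6 -10.5]
120 [[313.7, 237.2], [312.6, 250.8]] [  1.1 -13.6]
110 [[315.9, 237.3], [310.3, 250.7]] [  5.6 -13.4]
105 [[317.0, 237.4], [309.1, 250.6]] [  7.8 -13.2]
100 [[318.0, 237.6], [308.1, 250.4]] [ 10.  -12.8]
95 [[319.1, 237.8], [307.0, 250.2]] [ 12.1 -12.4]
90 [[320.0, 238.1], [306.0, 249.9]] [ 14.  -11.9]
85 [[321.0, 238.4], [305.1, 249.6]] [ 15.9 -11.2]
```

>>> carry_out:
  motion: "0 8 0 0 0 0 1;0 0 -23 0 0 0 1;0 0 -23 0 0 0 1;-18 36 0 0 0 0 1;-18 36 0 0 0 0 1;-18 36 0 0 0 0 1;-18 36 0 0 0 0 1;0 0 0 0 0 0 1"

```text
clock: 8.35
eef_pos: [0.5468, 0.3247, 0.0938]
tcp_rot: [0.001, -0.242, 0.97, 0.001]
ft_force: [0.3, -0.1, 0.5]
opening: 0.005
grasp_force: 0.0
```

```bash
python3 - <<'E'
from h import *
to(jig(-.185,0),.048,YAW)
f=grab('top'); a,b=295,222
im1=cv2.resize(f['pixels'][b:b+40,a:a+50,::-1],None,fx=8,fy=8,interpolation=cv2.INTER_CUBIC)
f=grab('scene'); a,b=290,225
im2=cv2.resize(f['pixels'][b:b+40,a:a+50,::-1],None,fx=8,fy=8,interpolation=cv2.INTER_CUBIC)
cv2.imwrite('pics/s6.png',np.hstack([im1,im2]))
E
```

```text
clock 8.35 jig [-0.1886 -0.0021] z 0.0938167813171459 q6 -1.544519131548342 F [ 0.3 -0.1  0.5] tilt [ 0.001  0.002 -1.   ]
shift [ 0.4 -4.3 45.8] turn about tool z 0.6009625290782608 n jig deg 34.43261656169235
```

View pics/s6.png

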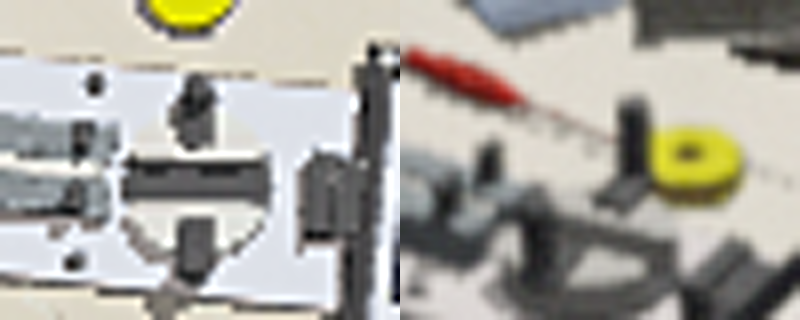

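The top half shows the slot from crop (123,180) to (270,179), nearly level in the image, while the jig edge slopes from (0,52) to (350,88). So about 6° remain. I'll quantify that with the edges.

```bash
python3 - <<'E'
from h import *
f=load('top')
def P(l,z): a=np.array(l,float); return at_z(f,np.c_[295+(a[:,0]+.5)/8-.5,222+(a[:,1]+.5)/8-.5],z)
ang=lambda p:np.degrees(np.arctan2(p[1,1]-p[0,1],p[1,0]-p[0,0])-YAW)
for l,z in(([(130,161),(265,158)],.028),([(128,198),(268,199)],.028),([(0,52),(350,88)],.01),([(0,275),(330,311)],.01)): print(ang(P(l,z)))
# dark slot pixels: PCA
g=f['pixels'].mean(2); yy,xx=np.mgrid[241:248,310:330]; m=g[241:248,310:330]<120
p=at_z(f,np.c_[xx[m],yy[m]],.02)[:,:2]; p-=p.mean(0); w=np.linalg.svd(p)[2][0]; print('pca',np.degrees(np.arctan2(w[1],w[0])-YAW)%180, m.sum())
print((m*1))
E
```

```text
7.070922220779959
5.386366654576501
-0.12821711409700773
-0.42450886095474094
pca 4.534883712636182 95
[[0 1 0 0 0 0 0 0 0 0 0 0 0 0 0 0 0 0 0 0]
 [1 1 1 1 1 1 1 1 1 1 1 1 1 1 1 1 1 1 0 0]
 [0 1 1 1 1 1 1 1 1 1 1 1 1 1 1 1 1 1 1 0]
 [1 1 1 1 1 1 1 1 1 1 1 1 1 1 1 1 1 1 1 0]
 [1 1 1 1 1 1 1 1 1 1 1 1 1 1 1 1 1 1 1 0]
 [1 1 1 1 1 1 1 1 1 1 1 1 1 1 1 1 1 1 1 0]
 [0 0 0 0 0 0 0 0 0 0 0 0 0 0 0 0 0 1 0 0]]
```

About 6° remain. I'll square the tool to the jig, return to stud_a and push it to x = 0.

>>> carry_out:
  motion: "0 0 0 0 0 0.1 1;0 0 0 0 0 0.1 1;0 0 0 0 0 0.1 1;0 0 0 0 0 0.1 1;0 0 0 0 0 0.1 1;0 0 0 0 0 0.1 1;-9 -38 0 0 0 0 1;-9 -38 0 0 0 0 1"

```text
clock: 9.25
eef_pos: [0.5562, 0.2404, 0.0938]
tcp_rot: [-0.0, 0.057, 0.998, -0.0]
ft_force: [0.2, -0.8, 0.2]
opening: 0.007
grasp_force: 0.0
```

>>> carry_out:
  motion: "-9 -38 0 0 0 0 1;-9 -37 0 0 0 0 1;0 0 0 0 0 0 1;0 0 0 0 0 0 1;0 0 16 0 0 0 1;0 0 15 0 0 0 1;0 0 15 0 0 0 1;0 0 0 0 0 0 1"

```text
clock: 10.05
eef_pos: [0.564, 0.166, 0.046]
tcp_rot: [-0.002, 0.057, 0.998, -0.001]
ft_force: [0.0, 0.2, 0.7]
opening: 0.008
grasp_force: 0.0
```

```bash
python3 - <<'E'
from h import *
to(jig(-.0162,.034),.048,YAW)
E
```

```text
clock 10.05 jig [-0.0328  0.0326] z 0.04604272167679661 q6 -1.19079843228745 F [0.  0.2 0.7] tilt [-0.004 -0.001 -1.   ]
shift [ -1.4 -16.6  -1.9] turn about tool z -0.0025745119017328566 n jig deg -0.14750866627549203
```

>>> carry_out:
  motion: "0 -5 0 0 0 0 1;0 -3 0 0 0 0 1;0 -2 0 0 0 0 1;0 -2 0 0 0 0 1;0 -2 0 0 0 0 1;0 -2 0 0 0 0 1;0 0 0 0 0 0 1;0 0 0 0 0 0 1"

```text
clock: 10.85
eef_pos: [0.5645, 0.1497, 0.0481]
tcp_rot: [0.0, 0.057, 0.998, 0.0]
ft_force: [0.5, 1.6, 0.1]
opening: 0.001
grasp_force: 0.6
```

```bash
python3 - <<'E'
from h import *
to(jig(-.0162,.034),.048,YAW)
E
```

```text
clock 10.85 jig [-0.0167  0.0348] z 0.048148350465997886 q6 -1.2165614659282378 F [0.5 1.6 0.1] tilt [ 0.001  0.    -1.   ]
shift [ 0.8 -0.5  0.1] turn about tool z -0.003707096042923297 n jig deg -0.2124009575091532
```

>>> carry_out:
  motion: "0 -0.5 0 0 0 0 1;0 0 0 0 0 0 1;0 7 0 0 0 0 1;0 0 -23 0 0 0 1;0 0 -23 0 0 0 1;9 40 0 0 0 0 1;9 40 0 0 0 0 1;9 40 0 0 0 0 1"

```text
clock: 11.65
eef_pos: [0.551, 0.2794, 0.0939]
tcp_rot: [-0.0, 0.058, 0.998, -0.0]
ft_force: [1.0, 0.5, -0.6]
opening: 0.007
grasp_force: 0.0
```

>>> carry_out:
  motion: "8 41 0 0 0 0 1;0 0 0 0 0 0 1;0 0 0 0 0 0 1;0 0 0 0 0 0 1;0 0 0 0 0 0 1;0 0 0 0 0 0 1;0 0 0 0 0 0 1;0 0 0 0 0 0 1"

```text
clock: 12.45
eef_pos: [0.5487, 0.3195, 0.0941]
tcp_rot: [0.0, 0.058, 0.998, 0.0]
ft_force: [0.5, -0.3, 0.2]
opening: 0.004
grasp_force: 0.0
```

```bash
python3 - <<'E'
from h import *
to(jig(-.185,0),.045,YAW)
f=grab('top'); a,b=295,222
im1=cv2.resize(f['pixels'][b:b+40,a:a+50,::-1],None,fx=8,fy=8,interpolation=cv2.INTER_CUBIC)
f2=grab('scene'); a,b=255,215
im2=cv2.resize(f2['pixels'][b:b+40,a:a+50,::-1],None,fx=8,fy=8,interpolation=cv2.INTER_CUBIC)
cv2.imwrite('pics/s7.png',np.hstack([im1,im2]))
g=f['pixels'].mean(2); yy,xx=np.mgrid[241:249,309:331]; m=g[241:249,309:331]<120
p=at_z(f,np.c_[xx[m],yy[m]],.02)[:,:2]; p-=p.mean(0); w=np.linalg.svd(p)[2][0]; print('pca',np.degrees(np.arctan2(w[1],w[0])-YAW)%180)
print(m*1)
E
```

```text
clock 12.45 jig [-0.1837  0.0003] z 0.09405179626250285 q6 -0.9460885312519194 F [ 0.5 -0.3  0.2] tilt [ 0.  0. -1.]
shift [ 0.3  1.3 49.1] turn about tool z -0.004347258109707486 n jig deg -0.24907954214025915
pca 2.158908347077216
[[0 0 1 1 1 0 0 0 0 0 0 0 0 0 0 0 0 0 0 0 0 0]
 [0 0 1 1 1 1 1 1 1 1 1 1 1 1 1 1 0 0 0 1 0 0]
 [0 0 1 1 1 1 1 1 1 1 1 1 1 1 1 1 1 1 1 1 0 0]
 [0 1 1 1 1 1 1 1 1 1 1 1 1 1 1 1 1 1 1 1 0 0]
 [0 1 1 1 1 1 1 1 1 1 1 1 1 1 1 1 1 1 1 1 0 0]
 [0 1 1 1 1 1 1 1 1 1 1 1 1 1 1 1 1 1 1 1 0 0]
 [0 0 0 0 0 0 0 0 0 0 0 0 0 0 1 1 1 1 1 0 0 0]
 [0 0 0 0 0 0 0 0 0 0 0 0 0 0 0 0 0 0 0 0 0 0]]
```

View pics/s7.png

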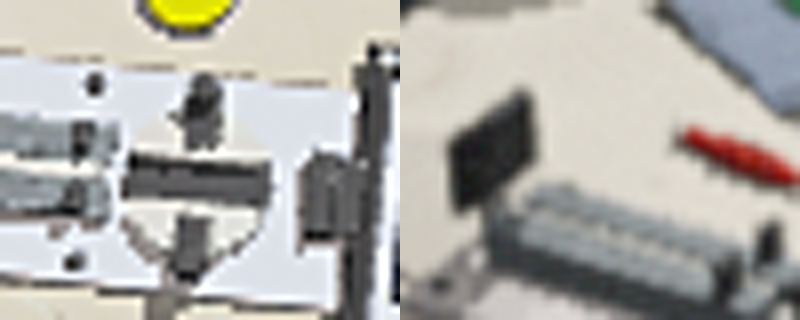

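The slot edges run (128,153)→(268,160), so about 2.5° is left. It would fit, but I'll nudge it 1.5 mm further for clearance.

>>> carry_out:
  motion: "-9 -38 0 0 0 0 1;-9 -38 0 0 0 0 1;-8 -38 0 0 0 0 1;-8 -36 0 0 0 0 1;0 0 0 0 0 0 1;0 0 16 0 0 0 1;0 0 15 0 0 0 1;0 0 15 0 0 0 1"

```text
clock: 13.35
eef_pos: [0.5653, 0.1677, 0.0477]
tcp_rot: [0.0, 0.057, 0.998, 0.0]
ft_force: [0.4, 0.8, 0.6]
opening: 0.007
grasp_force: 0.0
```

>>> carry_out:
  motion: "0 0 0 0 0 0 1;0 -7 0 0 0 0 1;0 -6 0 0 0 0 1;0 -2 0 0 0 0 1;0 -2 0 0 0 0 1;0 -1.5 0 0 0 0 1;0 0 0 0 0 0 1;0 0 0 0 0 0 1"

```text
clock: 14.15
eef_pos: [0.5633, 0.1489, 0.0482]
tcp_rot: [0.0, 0.057, 0.998, 0.0]
ft_force: [0.3, 0.3, 0.5]
opening: 0.003
grasp_force: 0.4
```

```bash
python3 - <<'E'
from h import *
to(jig(-.0147,.034),.048,YAW)
E
```

```text
clock 14.15 jig [-0.0157  0.0337] z 0.0482117333902095 q6 -1.2175929682907007 F [0.3 0.3 0.5] tilt [ 0.001  0.    -1.   ]
shift [-0.3 -1.   0.2] turn about tool z -0.0035540659337149894 n jig deg -0.20363297811309108
```

>>> carry_out:
  motion: "0 -1.2 0 0 0 0 1;0 0 0 0 0 0 1;0 0 0 0 0 0 1;0 8 0 0 0 0 1;0 0 -23 0 0 0 1;0 0 -23 0 0 0 1;8 40 0 0 0 0 1;8 40 0 0 0 0 1"

```text
clock: 14.95
eef_pos: [0.5572, 0.2372, 0.0947]
tcp_rot: [0.0, 0.059, 0.998, 0.0]
ft_force: [-0.6, 0.1, 0.1]
opening: 0.006
grasp_force: 0.0
```

>>> carry_out:
  motion: "9 40 0 0 0 0 1;8 42 0 0 0 0 1;0 0 0 0 0 0 1;0 0 0 0 0 0 1;0 0 0 0 0 0 1;0 0 0 0 0 0 1;0 0 0 0 0 0 1;0 0 0 0 0 0 1"

```text
clock: 15.75
eef_pos: [0.5498, 0.3194, 0.0941]
tcp_rot: [0.0, 0.058, 0.998, -0.0]
ft_force: [0.8, 0.8, -0.3]
opening: 0.004
grasp_force: 0.0
```

```bash
python3 - <<'E'
from h import *
to(jig(-.185,0),.045,YAW)
f=grab('top'); 
g=f['pixels'].mean(2); yy,xx=np.mgrid[241:249,309:331]; m=g[241:249,309:331]<120
p=at_z(f,np.c_[xx[m],yy[m]],.02)[:,:2]; p-=p.mean(0); w=np.linalg.svd(p)[2][0]; print('pca',np.degrees(np.arctan2(w[1],w[0])-YAW)%180)
print(m*1)
E
```

```text
clock 15.75 jig [-0.1836  0.0014] z 0.09408090746915915 q6 -0.9466053454451241 F [ 0.8  0.8 -0.3] tilt [ 0. -0. -1.]
shift [ 1.4  1.4 49.1] turn about tool z -0.004810836378235317 n jig deg -0.2756406204008862
pca 178.35886354700966
[[0 0 1 1 1 1 1 0 0 0 0 0 0 0 0 0 0 0 0 0 0 0]
 [0 0 1 1 1 1 1 1 1 1 1 1 1 1 0 0 0 0 0 0 0 0]
 [0 0 1 1 1 1 1 1 1 1 1 1 1 1 1 1 1 1 1 1 0 0]
 [0 1 1 1 1 1 1 1 1 1 1 1 1 1 1 1 1 1 1 1 0 0]
 [0 1 1 1 1 1 1 1 1 1 1 1 1 1 1 1 1 1 1 1 0 0]
 [0 1 0 0 0 0 1 1 1 1 1 1 1 1 1 1 1 1 1 1 0 0]
 [0 0 0 0 0 0 0 0 0 0 0 0 0 1 1 1 1 1 1 0 0 0]
 [0 0 0 0 0 0 0 0 0 0 0 0 0 0 0 0 0 0 1 0 0 0]]
```

The slot is now within about 1°. Lowering behind the thumb plate.

>>> carry_out:
  motion: "1 1 18 0 0 0 1;0 0 18 0 0 0 1;0 0 18 0 0 0 1;0 0 0 0 0 0 1;0 -5 0 0 0 0 1;0 -5 0 0 0 0 1;0 -3 0 0 0 0 1;0 0 0 0 0 0 1"

```text
clock: 16.6
eef_pos: [0.5475, 0.3079, 0.0409]
tcp_rot: [0.001, 0.058, 0.998, 0.0]
ft_force: [-0.5, -0.0, 0.4]
opening: 0.003
grasp_force: 0.0
```

>>> carry_out:
  motion: "0 -2 0 0 0 0 1;0 -2 0 0 0 0 1;0 -2 0 0 0 0 1;0 -2 0 0 0 0 1;0 -2 0 0 0 0 1;0 -2 0 0 0 0 1;0 -2 0 0 0 0 1;0 0 0 0 0 0 1"

```text
clock: 17.4
eef_pos: [0.5456, 0.2942, 0.04]
tcp_rot: [0.0, 0.057, 0.998, -0.0]
ft_force: [-0.8, 1.2, 1.0]
opening: 0.007
grasp_force: 0.6
```

```bash
python3 - <<'E'
from h import *
to(jig(-.068,0),.04,YAW)
E
```

```text
clock 17.4 jig [-0.1582  0.    ] z 0.040049291292623135 q6 -0.9798037405425946 F [-0.8  1.2  1. ] tilt [ 0. -0. -1.]
shift [ -0.3 -90.2   0.1] turn about tool z -0.0036551917221441244 n jig deg -0.2094270589900134
```

>>> carry_out:
  motion: "0 -1.5 0 0 0 0 1;0 -1.5 0 0 0 0 1;0 -1.5 0 0 0 0 1;0 -1.5 0 0 0 0 1;0 -1.5 0 0 0 0 1;0 -1.5 0 0 0 0 1;0 -1.5 0 0 0 0 1;0 -1.5 0 0 0 0 1"

```text
clock: 18.2
eef_pos: [0.5442, 0.2825, 0.04]
tcp_rot: [0.0, 0.057, 0.998, 0.0]
ft_force: [-0.3, 3.3, 1.6]
opening: 0.003
grasp_force: 1.1
```

>>> carry_out:
  motion: "0 -2 0 0 0 0 1;0 -2 0 0 0 0 1;0 -2 0 0 0 0 1;0 -2 0 0 0 0 1;0 -2 0 0 0 0 1;0 -2 0 0 0 0 1;0 -2 0 0 0 0 1;0 -2 0 0 0 0 1"

```text
clock: 19.0
eef_pos: [0.5424, 0.2665, 0.04]
tcp_rot: [0.0, 0.057, 0.998, 0.0]
ft_force: [0.2, 1.9, 1.1]
opening: 0.004
grasp_force: 1.1
```

>>> carry_out:
  motion: "0 -2.5 0 0 0 0 1;0 -2.5 0 0 0 0 1;0 -2.5 0 0 0 0 1;0 -2.5 0 0 0 0 1;0 -2.5 0 0 0 0 1;0 -2.5 0 0 0 0 1;0 -2.5 0 0 0 0 1;0 -2.5 0 0 0 0 1"

```text
clock: 19.8
eef_pos: [0.54, 0.2466, 0.04]
tcp_rot: [0.0, 0.057, 0.998, 0.0]
ft_force: [0.2, 1.7, 1.7]
opening: 0.005
grasp_force: 1.1
```

>>> carry_out:
  motion: "0 -2.5 0 0 0 0 1;0 -2.5 0 0 0 0 1;0 -2.5 0 0 0 0 1;0 -2.5 0 0 0 0 1;0 -2.5 0 0 0 0 1;0 -2.5 0 0 0 0 1;0 -2.5 0 0 0 0 1;0 -2.5 0 0 0 0 1"

```text
clock: 20.6
eef_pos: [0.5377, 0.2267, 0.0399]
tcp_rot: [-0.0, 0.057, 0.998, 0.0]
ft_force: [-0.7, 2.2, 2.3]
opening: 0.005
grasp_force: 1.1
```

```bash
python3 - <<'E'
from h import *
to(jig(-.068,0),.04,YAW)
E
```

```text
clock 20.6 jig [-0.0902 -0.0003] z 0.0399258081330701 q6 -1.0768087592392108 F [-0.7  2.2  2.3] tilt [-0.  0. -1.]
shift [ -0.4 -22.2  -0.1] turn about tool z -0.003602002955874095 n jig deg -0.20637956716523295
```

Going smoothly. Now slower to the stops, watching the force.

>>> carry_out:
  motion: "0 -2 0 0 0 0 1;0 -2 0 0 0 0 1;0 -2 0 0 0 0 1;0 -2 0 0 0 0 1;0 -1.5 0 0 0 0 1;0 -1.5 0 0 0 0 1;0 -1 0 0 0 0 1;0 -1 0 0 0 0 1"

```text
clock: 21.4
eef_pos: [0.5363, 0.214, 0.04]
tcp_rot: [0.0, 0.057, 0.998, 0.0]
ft_force: [-0.2, 0.8, 2.0]
opening: 0.004
grasp_force: 1.1
```

>>> carry_out:
  motion: "0 -1 0 0 0 0 1;0 -1 0 0 0 0 1;0 -0.7 0 0 0 0 1;0 -0.7 0 0 0 0 1;0 -0.7 0 0 0 0 1;0 -0.5 0 0 0 0 1;0 0 0 0 0 0 1;0 0 0 0 0 0 1"

```text
clock: 22.2
eef_pos: [0.5357, 0.2093, 0.0399]
tcp_rot: [-0.0, 0.057, 0.998, -0.0]
ft_force: [-0.1, 2.0, 1.0]
opening: 0.005
grasp_force: 0.8
```

>>> carry_out:
  motion: "0 -0.7 0 0 0 0 1;0 -0.7 0 0 0 0 1;0 -0.7 0 0 0 0 1;0 -0.7 0 0 0 0 1;0 -0.6 0 0 0 0 1;0 -0.6 0 0 0 0 1;0 0 0 0 0 0 1;0 0 0 0 0 0 1"

```text
clock: 23.0
eef_pos: [0.5353, 0.2055, 0.0399]
tcp_rot: [-0.0, 0.057, 0.998, 0.0]
ft_force: [-1.2, 3.1, -0.4]
opening: 0.005
grasp_force: 1.2
```

```bash
python3 - <<'E'
from h import *
to(jig(-.064,0),.04,YAW)
E
```

```text
clock 23.0 jig [-0.0689 -0.0003] z 0.03992095970845339 q6 -1.1096816430892247 F [-1.2  3.1 -0.4] tilt [-0.  0. -1.]
shift [-0.4 -4.9 -0.1] turn about tool z -0.0036164991218561315 n jig deg -0.20721013629512475
```

>>> carry_out:
  motion: "0 -0.5 0 0 0 0 1;0 -0.5 0 0 0 0 1;0 -0.5 0 0 0 0 1;0 -0.5 0 0 0 0 1;0 0 0 0 0 0 1;0 0 0 0 0 0 1;0 0 0 0 0 0 1;0 0 0 0 0 0 1"

```text
clock: 23.8
eef_pos: [0.5354, 0.2054, 0.04]
tcp_rot: [0.0, 0.058, 0.998, 0.002]
ft_force: [-1.1, 8.6, -0.5]
opening: 0.009
grasp_force: 4.3
```

The TCP has stopped and the force is rising, so it's against something solid at the expected place. One small extra press, then back off and look.

>>> carry_out:
  motion: "0 -0.7 0 0 0 0 1;0 0 0 0 0 0 1;0 0 0 0 0 0 1;0 5 0 0 0 0 1;0 15 0 0 0 0 1;0 0 -30 0 0 0 1;0 0 -30 0 0 0 1;0 40 0 0 0 0 1"

```text
clock: 24.6
eef_pos: [0.5442, 0.2608, 0.1042]
tcp_rot: [0.003, 0.059, 0.998, 0.0]
ft_force: [1.4, 1.0, -0.1]
opening: 0.006
grasp_force: 0.0
```

>>> carry_out:
  motion: "0 40 0 0 0 0 1;0 30 -30 0 0 0 1;0 0 0 0 0 0 1;0 0 0 0 0 0 1;0 0 0 0 0 0 1;0 0 0 0 0 0 1;0 0 0 0 0 0 1;0 0 0 0 0 0 1"

```text
clock: 25.4
eef_pos: [0.5498, 0.3311, 0.1296]
tcp_rot: [-0.0, 0.058, 0.998, -0.0]
ft_force: [0.6, 0.1, -0.8]
opening: 0.005
grasp_force: 0.0
```

```bash
python3 - <<'E'
from h import *
f=grab('top'); a,b=265,215
im1=cv2.resize(f['pixels'][b:b+50,a:a+80,::-1],None,fx=5,fy=5,interpolation=cv2.INTER_CUBIC)
f2=grab('scene'); a,b=275,220
im2=cv2.resize(f2['pixels'][b:b+50,a:a+80,::-1],None,fx=5,fy=5,interpolation=cv2.INTER_CUBIC)
cv2.imwrite('pics/s8.png',np.hstack([im1,im2]))
yy,xx=np.mgrid[225:258,265:312]; p=depth(f,np.c_[xx.ravel(),yy.ravel()]); m=(p[:,2]>.05)&(p[:,2]<.07)
print(np.round([tojig(q) for q in p[m]],3).tolist(), r.observe()['clock'])
E
```

```text
[[-0.056, 0.02], [-0.053, 0.021], [-0.055, 0.017], [-0.053, 0.018], [-0.055, 0.014], [-0.052, 0.015], [-0.058, 0.011], [-0.055, 0.011], [-0.051, 0.011], [-0.057, 0.007], [-0.055, 0.008], [-0.052, 0.009], [-0.057, 0.005], [-0.054, 0.005], [-0.051, 0.005], [-0.057, 0.001], [-0.054, 0.002], [-0.051, 0.003], [-0.056, -0.002], [-0.053, -0.001], [-0.051, -0.0], [-0.056, -0.005], [-0.053, -0.004], [-0.05, -0.004], [-0.056, -0.008], [-0.053, -0.008], [-0.056, -0.011], [-0.052, -0.011], [-0.055, -0.014], [-0.052, -0.014], [-0.058, -0.017], [-0.055, -0.017], [-0.052, -0.017], [-0.058, -0.02], [-0.052, -0.02]] 25.5
```

View pics/s8.png

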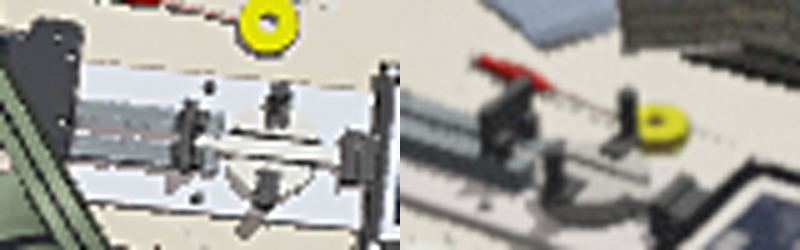

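The picture shows the bar through the slot into the keeper, at crop (210–340,150). The plate is against the stops near (187,140); its measured centre is at jig x ≈ -54 mm, which is fully home. The bystanders haven't moved and the robot is clear.

```bash
python3 -c "
from h import *
print(r.hand_in())"
```

```text
the job is handed in; nothing more can be done
None
```

The jig is locked and the job handed in at about 25.5 s. The slot was lined up by pushing stud_a, and the bar was pushed through the slot and keeper to its stops, with the plate measured at jig x ≈ -54 mm and no bystander seen to have moved.

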